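# Index the sample carousel with its backlash taken up

### The arm

A 7-joint arm with a two-finger parallel gripper is mounted at the origin on the work surface. World frame = base frame: x ahead of the robot, y to its left, z up, the work surface at z = 0. Lengths are in mm, angles in rad, forces in N, time in s.
With the tool pointing down it reaches from about 425 to 925 mm from the base axis. Payload 6.8 kg.
Tool frame: the origin (TCP) lies midway between the tips of the shut fingers; the grasp point (between the pads) lies robot.pinch_z behind it (robot.pinch_z is the distance from the TCP to the grasp point, in mm); z points along the fingers, y is the direction in which the jaws open and shut (so a half turn about z gives the same grasp; the last joint's range is limited). The gripper opens to 88 mm and grips with 3 to 60 N. Pads are 20 mm wide; open, the fingers measure 115 mm over their backs; the gripper's body (75 mm by 178 mm) begins 61 mm behind the grasp point.
Start: joints at [-1.329, 0.477, 0.022, 1.555, -0.011, 1.109, -0.083], TCP at [231.326, 634.142, 222.664] pointing down, gripper open.
Joint ranges: [-2.96, 2.96], [-0.34, 2.1], [-1.41, 1.46], [0.24, 2.44], [-1.37, 4.51], [0.17, 1.92], [-2.96, 2.96]. Speed limits (rad/s): [2.39, 2.39, 3.14, 3.14, 3.14, 3.14, 3.14].

### API

Orientations are given as a 3x3 rotation matrix whose columns are the frame's x, y, z axes.
In Python, from bench import read_state, cams, order, robot gives the robot as it stands.
- The arm moves only by the tool play_rows, never from a script. Its argument "commands" is a list of rows, each a list of 4 numbers: the shift along the tool's x, y, z in mm, then the turn about the tool's z in rad. In form: [[x, y, z, yaw], ...]. A call has 1 to 20 rows; each row is the pose to reach, as a shift and turn from the pose commanded when the call began, along the tool's axes at that moment; what a row does not reach only later rows make up. A row lasts 1/8 s, in which the tool goes at most 62.5 mm and 10.7 degrees, less where a joint would pass 70% of its speed; a pose out of reach is approached as far as the arm can. A call with a gripper value outside its range is refused whole. "hand" is the opening, from -1 (shut) to 1 (fully open), set as the call begins (left out, the last holds). The fingers move at their own pace and stop on an object; "grip_force" is the grip in N (left out, the last holds). Time passes only in rows, so rows that repeat a pose let the fingers close. It gives the time, the measured TCP pose, the force and the opening at its end, in the units of the state.
- read_state(): the state, without advancing time (a new reading comes with each control period).
- cams.read_camera(name): name is "scene" or "top"; returns the picture (420x560x3 uint8, blue, green, red); there is no depth.
- cams.calibration(name): a dict with "fx", "fy", "cx", "cy" (pixels), "view" (4x4, takes a point from world to camera coordinates). Camera axes: x right, y down, z forward; pixel columns grow to the right and rows downward; lengths in mm; the calibration is good to about 2 mm. A picture is of the moment at which its call begins. calibration takes no time and is no camera call.
- order.hand_in(): hands the job in, once; it reports no verdict.
The state is a dict: "time": time; "qpos": joint angles; "qvel": joint speeds; "tau": joint torques, N m; "eef_pos": TCP position; "ee_rot": TCP orientation; "ft_force": force on the tool from outside, world axes, zero at the start; "wrist_torque": the same for the moment, N m; "grip_width": finger opening in mm.
Only numpy, scipy, OpenCV 4.12 (cv2) and the standard library are available. Lean on these libraries where they do the work, as an engineer would, in place of code of your own. Each camera call takes 0.05 s, during which the arm holds its last target. There are 200 camera calls.

### The job

The wide jar on the sample carousel has to stand in line with the tall post on the carousel's base, but there is play in the drive. Hold the handwheel by its crank grip and wind it clockwise (seen from above) until the jar has gone past the tall post by about the jar's own width, then wind back anticlockwise until the jar is in line with the tall post, so that it stops there coming from that side with the play taken up, and let go.

Things in the scene. Friction and masses are not known exactly. Their poses are not given: they have to be found in the camera images.
- carousel: Level aluminium turntable 250 mm across on a fixed round white base 330 mm across. Origin on its vertical axis, 28 mm above the bench; z up. On its own +x axis, 98 mm out, stands the wide jar: amber, white cap, 52 mm across, top 94 mm above the bench. Six slim vials are bystanders. It turns stiffly and stays put. The jar starts 30 to 115 degrees anticlockwise of the tall post.
- tall_post: Fixed slim upright steel post with a 16 mm ball on top, 88 mm tall, on the base's rim. Origin: centre of its foot, 20 mm above the bench, 150 mm from the carousel's axis. The jar is in line when it lies between axis and post on one straight line. The thick post, 30 mm tall, is a bystander; the jar may pass it before or after the tall one.
- crank_grip (a point): Middle of the black upright crank grip (22 mm across, from 121 to 171 mm above the bench), 149 mm above the bench, 50 mm from the carousel's axis, on the rim of the spoked steel handwheel (114 mm across, its top 119 mm above the bench), which turns about that axis. The grip spins freely on its pin, so the fingers need not turn. Winding takes about 6 N.
- handwheel (a joint): Play between wheel and carousel: the angle of the wheel relative to the carousel, 0 to 0.45 rad, growing clockwise seen from above; it starts anywhere in that range. In between the wheel turns alone; at 0.45 it drives the carousel clockwise, at 0 anticlockwise, one to one.

How it is judged (in metres and radians):
On the way:
1. wound clockwise by the handwheel, the jar has gone at least 15 degrees past the tall post, the play taken up clockwise (x of tall_post in the frame of carousel above 0.03 m and y of tall_post in the frame of carousel above 0.039 m and value of joint handwheel above 0.3 rad), for 0.1 s.
At the end, for the whole second after the job is handed in: The jar stands within 10 degrees of the line from the carousel's axis to the tall post (the post within 26 mm of the carousel's x axis, on the jar's side), the carousel is at rest, and the play is taken up anticlockwise (handwheel play below 0.15 rad), as it is after winding back (x of tall_post in the frame of carousel above 0.03 m and y of tall_post in the frame of carousel between -0.026 and 0.026 m and value of joint handwheel below 0.15 rad and angular speed of carousel below 0.05 rad/s); the robot touches nothing.
It also fails if it takes over 40 s, if anything falls off the work surface, if the arm or the gripper's body presses on something with over 40 N, if the wrist force passes 120 N, or if a joint passes its speed limit or range.

## Working session

There is one attempt and no reset: what is moved stays moved. The work goes in short steps, Python scripts to look and compute and a tool call to move; the robot and the scene stay as the last step left them, time stands still between calls to the robot, and variables do not carry over. Pictures are saved under pics/ and viewed, about 8 in all and at most 12, crops included, and the job is handed in when it is done.

Besides the shell and the picture viewer there is one more tool, called after "Call:" in YAML: its name, and indented under it one key for each argument. play_rows: Moves the arm, as the interface text tells. Its arguments: {"type":"object","properties":{"commands":{"type":"array"},"hand":{"type":"number"},"grip_force":{"type":"number"}},"required":["commands"]}

```bash
mkdir -p pics; cat > h.py <<'E'
import numpy as np, cv2
from bench import read_state, cams, order, robot
def proj(n,P):
    c=cams.calibration(n); V=np.array(c["view"]); q=V[:3,:3]@np.array(P,float)+V[:3,3]
    return np.array([c["fx"]*q[0]/q[2]+c["cx"], c["fy"]*q[1]/q[2]+c["cy"]])
def ray(n,uv,z):
    c=cams.calibration(n); V=np.array(c["view"]); R=V[:3,:3]; o=-R.T@V[:3,3]
    d=R.T@np.array([(uv[0]-c["cx"])/c["fx"],(uv[1]-c["cy"])/c["fy"],1]); return o+d*(z-o[2])/d[2]
E
python3 - <<'E'
from h import *
a=cams.read_camera("top");b=cams.read_camera("scene")
cv2.imwrite("pics/top1.png",cv2.resize(a,(800,600)));cv2.imwrite("pics/sc1.png",b)
s=read_state();print(s["time"],s["eef_pos"],np.round(s["ee_rot"],3),robot.pinch_z,s["grip_width"])
for n in("top","scene"):
    c=cams.calibration(n);V=np.array(c["view"]);print(n,c["fx"],-V[:3,:3].T@V[:3,3],V[2,:3])
E
```

```text
0.1 [231.15808662 633.61289353 221.80367631] [[-0.939  0.343 -0.   ]
 [ 0.343  0.939 -0.002]
 [-0.    -0.002 -1.   ]] 18.700000000000003 87.73733637368255
top 506.81241357404383 [444.95951651  20.36476726 968.92211269] [ 0.20065954  0.01050512 -0.97960471]
scene 511.3414338088521 [1217.01380565   37.95483244  667.02882232] [-0.75031626 -0.00164479 -0.661077  ]
```

View pics/top1.png

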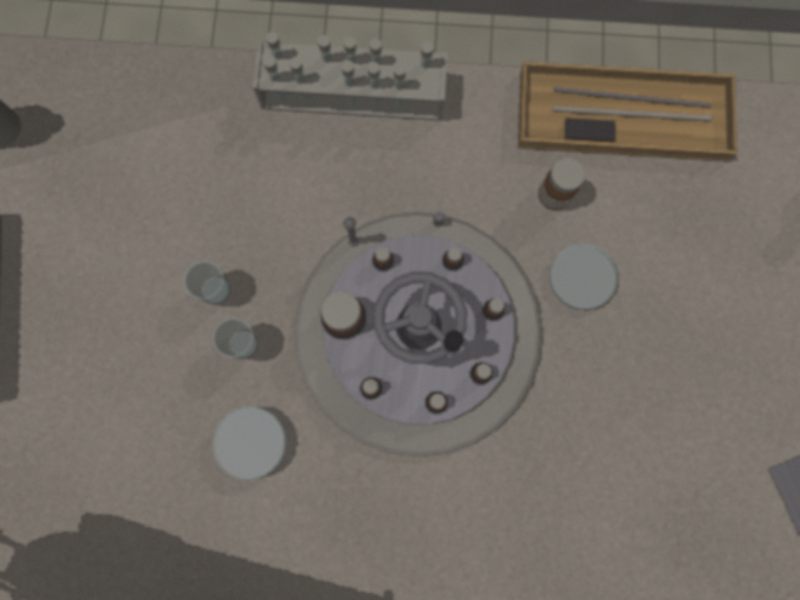

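View pics/sc1.png

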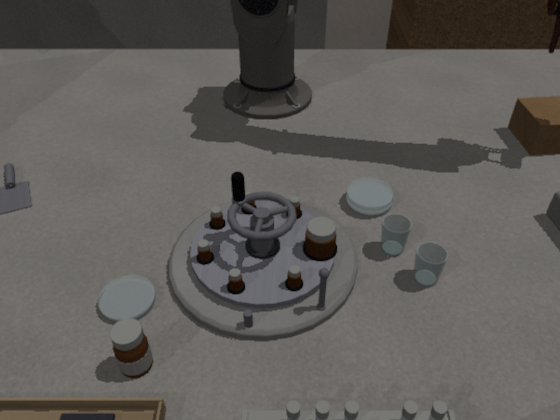

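The top view shows the base centred near (419,333), the tall post's ball at (350,222) with its foot at (353,240), the jar cap at (342,312), the grip top at (453,341) and the thick post at (440,218). In the scene view the ball is at (324,272), the grip at (238,187) and the jar cap at (321,228).

```bash
cat > m.py <<'E'
from h import *
k=.7
t=lambda u,v,z:ray("top",(u*k,v*k),z)[:2]
base=t(419,333,20); hub=t(420,317,119)
ball=t(350,223,100); jar=t(342,307,94); g=t(453,339,171)
print("base",base,"wheel",t(421,316,115),"table",t(419,329,28))
sb=ray("scene",(324,272),100)[:2]; sj=ray("scene",(321,228),94)[:2]; sg=ray("scene",(238,177),168)[:2]
C=base
for n,p in dict(ball=ball,ball_s=sb,jar=jar,jar_s=sj,g=g,g_s=sg).items():
    d=p-C; print(n,p.round(1),"r",np.hypot(*d).round(1),"ang",np.degrees(np.arctan2(d[1],d[0])).round(1))
E
python3 m.py
```

```text
base [591.19968142   2.04858378] wheel [597.24402173   2.75199629] table [595.26867423   2.52826716]
ball [711.8  98.2] r 154.3 ang 38.6
ball_s [711.5 100.5] r 155.4 ang 39.3
jar [605.7  99.9] r 98.9 ang 81.6
jar_s [610.7 102.1] r 102.0 ang 79.0
g [563.7 -33.2] r 44.7 ang -128.0
g_s [571.1 -31.7] r 39.3 ang -120.8
```

Centre is about (596, 2.5): the radii come out at 150 (post), 98 (jar) and 48 (grip), as they should. The jar is about 44° anticlockwise of the post, and the grip is at about -132°. I'll move above the grip, staying high.

Call:
play_rows:
  commands:
    - [-45,-43,0,0]
    - [-90,-85,0,0]
    - [-135,-128,0,0]
    - [-180,-171,0,0]
    - [-225,-214,0,0]
    - [-270,-256,0,0]
    - [-315,-299,0,0]
    - [-360,-342,0,0]
    - [-405,-384,0,0]
    - [-450,-427,0,0]
    - [-495,-470,0,0]
    - [-541,-513,0,0]
    - [-541,-513,0,0]
    - [-541,-513,0,0]
    - [-541,-513,0,0]
    - [-541,-513,0,0]
  hand: 0.0
  grip_force: 40

```text
time: 2.1
eef_pos: [563.4, -31.6, 222.6]
ee_rot: [[-0.94, 0.34, -0.0], [0.34, 0.94, 0.001], [0.0, 0.0, -1.0]]
ft_force: [-0.9, 0.7, 0.4]
grip_width: 44.0
```

```bash
python3 - <<'E'
from h import *
b=cams.read_camera("scene");a=cams.read_camera("top")
s=read_state();print(s["time"],s["eef_pos"],s["qpos"])
c=b[100:310,130:410]
cv2.imwrite("pics/s2.png",cv2.resize(np.hstack([c,a[130:340,190:400]]),None,fx=1.6,fy=1.6,interpolation=cv2.INTER_CUBIC))
print(proj("scene",s["eef_pos"]),proj("scene",[564,-33,149]))
E
```

```text
2.2 [563.57197959 -32.15123396 222.73864512] [-0.36394859  0.30568232  0.38504945  1.84505691 -0.13382368  1.01599097
  1.29829555]
[236.02995559 145.69867058] [238.1176789  183.59785119]
```

View pics/s2.png

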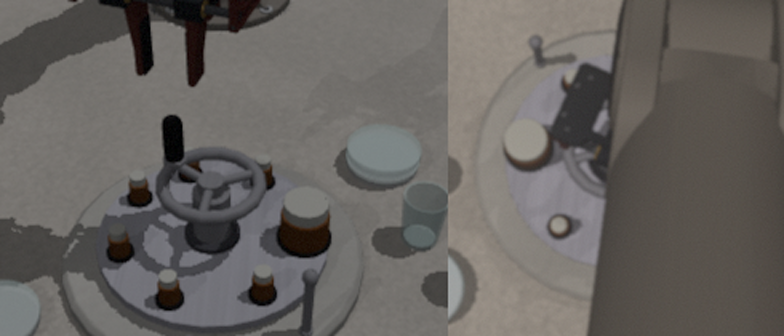

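The fingertips in the scene crop, at (143,70) and (196,80), straddle the grip at (173,138) laterally, and both projections agree with the measured TCP. I'll descend and close.

Call:
play_rows:
  commands:
    - [0,0,25,0]
    - [0,0,50,0]
    - [0,0,75,0]
    - [0,0,92,0]
    - [0,0,92,0]
    - [0,0,92,0]

```text
time: 2.95
eef_pos: [564.3, -33.2, 131.4]
ee_rot: [[-0.939, 0.343, 0.001], [0.343, 0.939, 0.0], [-0.001, 0.0, -1.0]]
ft_force: [0.3, 0.3, 1.0]
grip_width: 43.5
```

Call:
play_rows:
  commands:
    - [0,0,0,0]
    - [0,0,0,0]
    - [0,0,0,0]
    - [0,0,0,0]
    - [0,0,0,0]
  hand: -1
  grip_force: 35

```text
time: 3.58
eef_pos: [564.2, -33.0, 131.1]
ee_rot: [[-0.94, 0.343, 0.001], [0.343, 0.94, 0.0], [-0.001, 0.001, -1.0]]
ft_force: [0.0, 1.2, 5.0]
grip_width: 20.9
```

```bash
python3 - <<'E'
from h import *
b=cams.read_camera("scene")
s=read_state();print(s["time"],s["eef_pos"],s["ft_force"],s["grip_width"])
cv2.imwrite("pics/s3.png",cv2.resize(b[80:330,130:410],None,fx=2,fy=2,interpolation=cv2.INTER_CUBIC))
# plan: circle about C from the present angle, clockwise
C=np.array([596,2.5]);p=s["eef_pos"][:2];R=s["ee_rot"]
d=p-C;a0=np.arctan2(d[1],d[0]);r=np.hypot(*d);print("r,a0",r,np.degrees(a0))
for k in range(5,105,5):
    a=a0-np.radians(k);w=np.array([C[0]+50*np.cos(a)-(C[0]+50*np.cos(a0)),50*np.sin(a)-50*np.sin(a0),0]);print(k,(R.T@w)[:2].round(1))
E
```

```text
3.625 [564.24965464 -32.93494877 131.11221932] [1.85001716 1.98324314 4.95828625] 21.500643820577427
r,a0 47.57856686034483 -131.86090602047224
5 [4.  1.8]
10 [7.8 3.9]
15 [11.4  6.4]
20 [14.8  9.2]
25 [17.9 12.2]
30 [20.7 15.5]
35 [23.3 19.1]
40 [25.5 22.8]
45 [27.4 26.7]
50 [28.9 30.8]
55 [30.1 35. ]
60 [30.9 39.3]
65 [31.3 43.6]
70 [31.4 48. ]
75 [31.1 52.4]
80 [30.3 56.7]
85 [29.3 60.9]
90 [27.8 65. ]
95 [26. 69.]
100 [23.9 72.8]
```

View pics/s3.png

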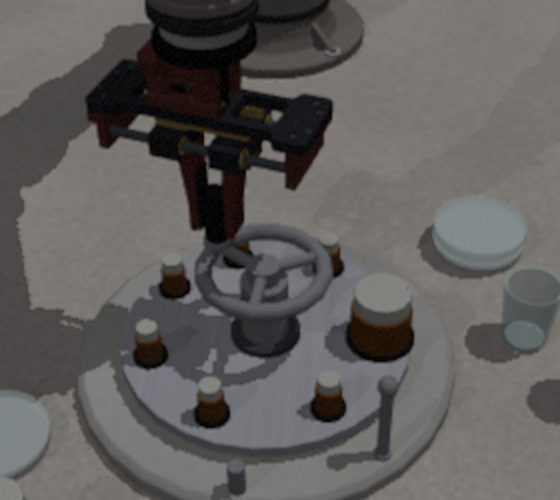

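It is held (width 21.5), with the jar cap at (383,292) and the ball at (388,385). First 40° clockwise, watching the force.

Call:
play_rows:
  commands:
    - [4,1.8,0,0]
    - [7.8,3.9,0,0]
    - [11.4,6.4,0,0]
    - [14.8,9.2,0,0]
    - [17.9,12.2,0,0]
    - [20.7,15.5,0,0]
    - [23.3,19.1,0,0]
    - [25.5,22.8,0,0]
    - [25.5,22.8,0,0]

```text
time: 4.75
eef_pos: [546.7, -4.4, 131.1]
ee_rot: [[-0.939, 0.344, -0.001], [0.344, 0.939, -0.001], [0.001, -0.002, -1.0]]
ft_force: [-2.9, -3.2, 8.8]
grip_width: 21.0
```

```bash
python3 - <<'E'
from h import *
s=read_state();print(s["time"],s["eef_pos"],s["ft_force"],s["grip_width"])
d=s["eef_pos"][:2]-[596,2.5];print(np.hypot(*d),np.degrees(np.arctan2(d[1],d[0])))
E
```

```text
4.75 [546.66129605  -4.37420398 131.05783189] [-2.93865658 -3.20630296  8.76284727] 20.970777619043584
49.81528267680307 -172.06822286699085
```

Call:
play_rows:
  commands:
    - [1.9,3.9,0,0]
    - [3.4,8,0,0]
    - [4.6,12.2,0,0]
    - [5.4,16.5,0,0]
    - [5.8,20.8,0,0]
    - [5.9,25.2,0,0]
    - [5.6,29.6,0,0]
    - [4.8,33.9,0,0]
    - [3.8,38.1,0,0]
    - [2.3,42.2,0,0]
    - [2.3,42.2,0,0]

```text
time: 6.12
eef_pos: [557.8, 38.8, 131.0]
ee_rot: [[-0.94, 0.342, -0.004], [0.342, 0.94, 0.002], [0.004, 0.0, -1.0]]
ft_force: [-7.2, 3.3, 13.7]
grip_width: 21.5
```

```bash
python3 - <<'E'
from h import *
b=cams.read_camera("scene");a=cams.read_camera("top")
s=read_state();print(s["time"],s["eef_pos"],s["ft_force"],s["grip_width"])
d=s["eef_pos"][:2]-[596,2.5];print(np.hypot(*d),np.degrees(np.arctan2(d[1],d[0])))
cv2.imwrite("pics/s4.png",np.hstack([cv2.resize(b[150:330,150:380],None,fx=2,fy=2,interpolation=cv2.INTER_CUBIC),cv2.resize(a[130:310,200:360],None,fx=2,fy=2,interpolation=cv2.INTER_CUBIC)]))
E
```

```text
6.225 [557.82860176  38.82094313 131.01506751] [-6.36767106  4.78558191 13.58996432] 21.359646216148523
52.69028898607034 136.42298478479972
```

View pics/s4.png

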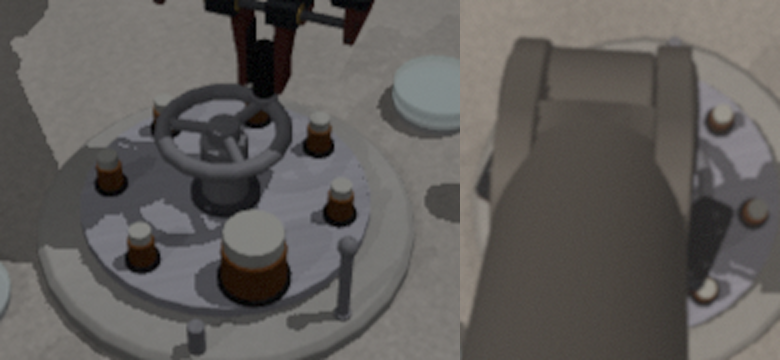

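The jar cap, at (254,232) in the left panel, has now passed the ball at (347,245).

```bash
python3 - <<'E'
from h import *
from scipy.optimize import least_squares
P=np.array([[564.2,-33],[546.7,-4.4],[557.8,38.8]])
C=least_squares(lambda c:np.r_[np.hypot(*(P-c).T)-50,(c-[596,2.5])/4],[596,2.5]).x;print(C)
for z,uv in((94,(150+254/2,150+232/2)),(100,(150+347/2,150+245/2))):
  p=ray("scene",uv,z)[:2]
  for c in(C,[595.5,2.5]):
    d=p-c;print(p,np.hypot(*d),np.degrees(np.arctan2(d[1],d[0])))
E
```

```text
[595.5967545    5.78958855]
[694.22486638  31.03563154] 101.80799153225126 14.35783525256982
[694.22486638  31.03563154] 102.76614962256522 16.121514094195955
[712.4456231   99.71360345] 149.91790643171132 38.792587296113275
[712.4456231   99.71360345] 152.07486135822043 39.735793291213724
```

The jar is about 24° past. Another 6° makes it one jar width, then I'll wind back.

Call:
play_rows:
  commands:
    - [-1.0,2.5,0,0]
    - [-2.2,4.8,0,0]
    - [-2.2,4.8,0,0]
    - [-2.2,4.8,0,0]

```text
time: 6.72
eef_pos: [561.4, 42.6, 131.0]
ee_rot: [[-0.94, 0.342, -0.004], [0.342, 0.94, 0.002], [0.004, 0.0, -1.0]]
ft_force: [-7.8, 3.2, 13.5]
grip_width: 21.4
```

```bash
python3 - <<'E'
from h import *
s=read_state();print(s["time"],s["eef_pos"],s["ft_force"],s["grip_width"])
C=np.array([595.6,4.5]);d=s["eef_pos"][:2]-C;a0=np.arctan2(d[1],d[0]);print(np.hypot(*d),np.degrees(a0))
R=s["ee_rot"]
for k in range(4,61,4):
    a=a0+np.radians(k);w=np.r_[50*np.cos(a)-50*np.cos(a0),50*np.sin(a)-50*np.sin(a0),0];print(k,(R.T@w)[:2].round(1))
E
```

```text
6.725 [561.44405092  42.61601324 130.99897602] [-7.80024635  3.15865094 13.47576576] 21.377572124910316
51.180653796362684 131.86367590172242
4 [ 1.5 -3.1]
8 [ 2.9 -6.4]
12 [ 3.9 -9.7]
16 [  4.8 -13.1]
20 [  5.4 -16.5]
24 [  5.8 -20. ]
28 [  5.9 -23.5]
32 [  5.8 -26.9]
36 [  5.4 -30.4]
40 [  4.9 -33.9]
44 [  4.  -37.2]
48 [  2.9 -40.6]
52 [  1.6 -43.8]
56 [  0.1 -46.9]
60 [ -1.6 -50. ]
```

Call:
play_rows:
  commands:
    - [1.5,-3.1,0,0]
    - [2.9,-6.4,0,0]
    - [3.9,-9.7,0,0]
    - [4.8,-13.1,0,0]
    - [5.4,-16.5,0,0]
    - [5.8,-20,0,0]
    - [5.9,-23.5,0,0]
    - [5.8,-26.9,0,0]
    - [5.4,-30.4,0,0]
    - [4.9,-33.9,0,0]
    - [4,-37.2,0,0]
    - [2.9,-40.6,0,0]
    - [1.6,-43.8,0,0]
    - [1.6,-43.8,0,0]
    - [1.6,-43.8,0,0]

```text
time: 8.6
eef_pos: [545.8, 1.3, 131.0]
ee_rot: [[-0.94, 0.342, -0.002], [0.342, 0.94, 0.001], [0.003, 0.0, -1.0]]
ft_force: [-4.2, 3.1, 12.3]
grip_width: 21.3
```

```bash
python3 - <<'E'
from h import *
b=cams.read_camera("scene")
s=read_state();print(s["time"],s["eef_pos"],s["ft_force"],s["grip_width"])
C=np.array([595.6,4.5]);d=s["eef_pos"][:2]-C;a0=np.arctan2(d[1],d[0]);print(np.hypot(*d),np.degrees(a0))
cv2.imwrite("pics/s5.png",cv2.resize(b[150:330,150:380],None,fx=3,fy=3,interpolation=cv2.INTER_CUBIC))
for a in (25,30,35,39,43): 
    q=proj("scene",[595.6+98*np.cos(np.radians(a)),3.5+98*np.sin(np.radians(a)),94]);print(a,((q-150)*3).round())
R=s["ee_rot"]
for k in range(2,15,2):
    a=a0+np.radians(k);w=np.r_[50*np.cos(a)-50*np.cos(a0),50*np.sin(a)-50*np.sin(a0),0];print(k,(R.T@w)[:2].round(1))
E
```

```text
8.65 [545.81516668   1.32869946 131.0299457 ] [-4.11847753  2.53833554 11.4499676 ] 21.652848584994825
49.88573719878868 -176.3551757346184
25 [409. 334.]
30 [423. 328.]
35 [437. 321.]
39 [448. 316.]
43 [458. 309.]
2 [-0.7 -1.6]
4 [-1.5 -3.1]
6 [-2.3 -4.7]
8 [-3.2 -6.2]
10 [-4.2 -7.6]
12 [-5.2 -9.1]
14 [ -6.2 -10.5]
```

View pics/s5.png

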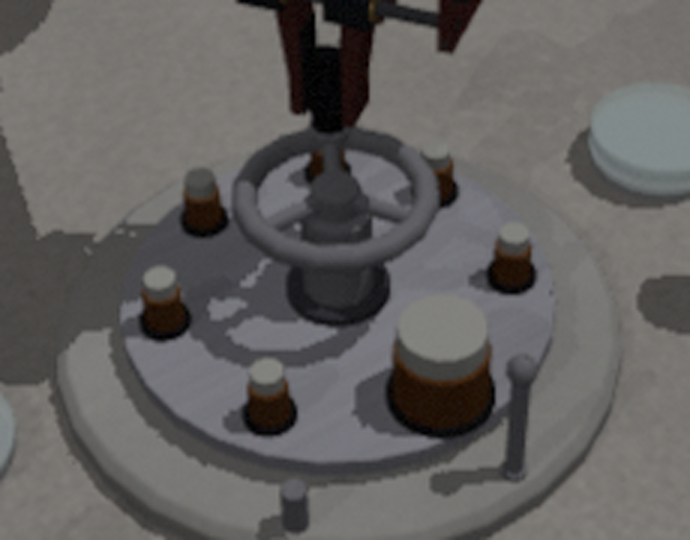

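The jar cap's centre, at (442,328), is now at about 36–37°, with the post at 39° (ball at (521,369)). That is still about 3° short, so 3° more anticlockwise.

Call:
play_rows:
  commands:
    - [-0.6,-1.3,0,0]
    - [-1.2,-2.5,0,0]
    - [-1.2,-2.5,0,0]
    - [-1.2,-2.5,0,0]

```text
time: 9.15
eef_pos: [546.1, -1.0, 131.0]
ee_rot: [[-0.94, 0.342, -0.002], [0.342, 0.94, 0.002], [0.003, 0.001, -1.0]]
ft_force: [-4.7, 3.4, 11.4]
grip_width: 21.5
```

```bash
python3 - <<'E'
from h import *
b=cams.read_camera("scene")
s=read_state();print(s["time"],s["eef_pos"],s["ft_force"])
cv2.imwrite("pics/s6.png",cv2.resize(b[220:330,240:350],None,fx=5,fy=5,interpolation=cv2.INTER_CUBIC))
C=np.array([595.6,3.5])
for z,u in((94,(442,328)),(100,(521,369)),(28,(441,398)),(20,(515,474))):
  d=ray("scene",(150+u[0]/3,150+u[1]/3),z)[:2]-C;print(z,np.hypot(*d),np.degrees(np.arctan2(d[1],d[0])))
E
```

```text
9.2 [546.06611467  -0.99564317 131.02833776] [-4.29388106  2.90895357 11.71508159]
94 103.06554298964586 34.58341660140701
100 152.2338961358593 39.28915588186771
28 95.67471374705391 38.5174881429184
20 154.520196793056 39.150147299375874
```

View pics/s6.png

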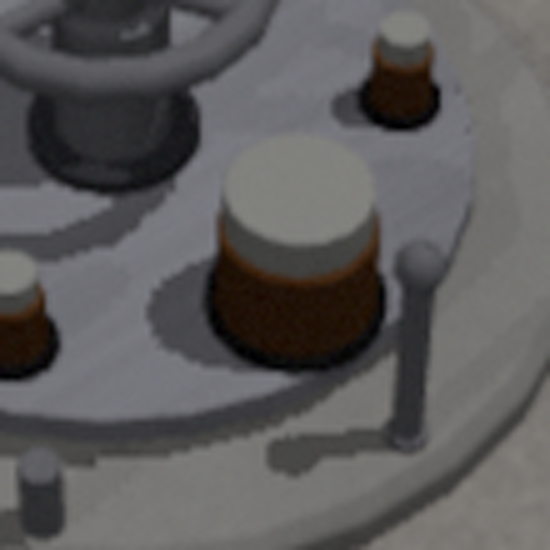

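The cap is at (300,190) in the crop, which is full-frame (300,258) against a predicted (299,255) for exactly in line. That is within a few degrees, so I'll release, lift and back away.

Call:
play_rows:
  commands:
    - [0,0,0,0]
    - [0,0,0,0]
    - [0,0,0,0]
    - [0,0,0,0]
  hand: 0.1

```text
time: 9.7
eef_pos: [547.2, -2.3, 130.4]
ee_rot: [[-0.939, 0.343, -0.0], [0.343, 0.939, -0.0], [0.0, -0.0, -1.0]]
ft_force: [-1.0, -0.4, -0.5]
grip_width: 48.3
```

Call:
play_rows:
  commands:
    - [0,0,-20,0]
    - [0,0,-45,0]
    - [0,0,-80,0]
    - [0,0,-115,0]
    - [0,0,-150,0]
    - [0,-50,-150,0]
    - [0,-100,-150,0]
    - [0,-150,-150,0]
    - [0,-200,-150,0]
    - [0,-250,-150,0]
    - [0,-250,-150,0]
    - [0,-250,-150,0]
    - [0,-250,-150,0]

```text
time: 11.32
eef_pos: [462.3, -235.6, 280.5]
ee_rot: [[-0.94, 0.34, -0.0], [0.34, 0.94, 0.0], [0.0, 0.0, -1.0]]
ft_force: [-0.5, 0.5, -0.3]
grip_width: 48.4
```

```bash
python3 - <<'E'
from h import *
b=cams.read_camera("scene");a=cams.read_camera("top")
s=read_state();print(s["time"],s["eef_pos"],s["ft_force"],s["grip_width"])
cv2.imwrite("pics/s7.png",np.hstack([cv2.resize(b[150:330,150:350],None,fx=2,fy=2),cv2.resize(a[140:320,200:390],None,fx=2,fy=2)]))
E
```

```text
11.425 [ 462.25087378 -235.88849488  280.53386477] [ 0.13815815  0.45742835 -0.33102406] 48.906599745349226
```

View pics/s7.png

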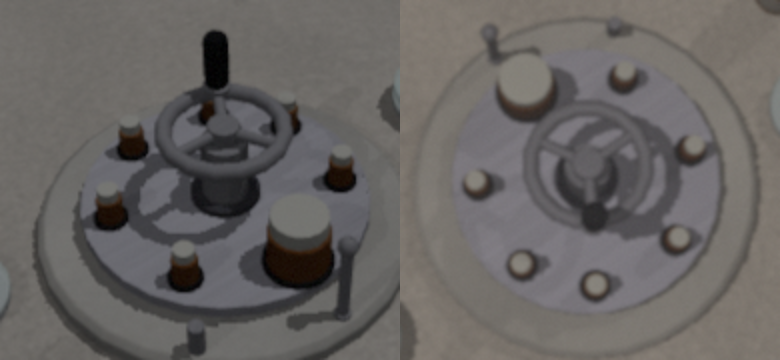

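```bash
python3 - <<'E'
from h import *
C=np.array([595.6,3.2])
for n,z,u in(("jar",94,(527,79)),("ball",100,(490,33)),("grip",171,(596,211))):
  d=ray("top",(200+(u[0]-400)/2,140+u[1]/2),z)[:2]-C;print(n,np.hypot(*d),np.degrees(np.arctan2(d[1],d[0])))
E
```

```text
jar 97.08060700551076 37.55864940800777
ball 149.51117863671553 39.429835931325826
grip 47.46477948836923 -171.67270465496563
```

```bash
python3 -c "
from bench import order
print(order.hand_in())"
```

```text
the job is handed in; nothing more can be done
None
```

I wound the handwheel clockwise by its crank grip until the jar was about one jar width past the tall post. I then wound it back about 55° anticlockwise, let go and moved the arm clear. The job is handed in, at about 11.5 s on the robot's clock; the hand-in gives no verdict.

- **Overshoot:** an image measured the jar about 24° past the post. I then added 6° without measuring again, so the furthest point is about 30°.
- **Final position:** the last top view put the jar at 37.6° and the post at 39.4°, so it stands about 2° short of the line (10° allowed). The measured radii, 97 and 150 mm, match the sizes given.
- **Play:** between the clockwise run and the end, the angle from jar to grip grew by about 27°. The full play is 26°, so it is taken up anticlockwise.
- **Forces:** at the end of each move the wrist force was at most about 16 N while winding. After release it was about zero, with the gripper clear of everything.
- **Disagreement:** before the last 3°, the scene view gave 34.6° from the jar's cap and 38.5° from its foot. I did not resolve this; the final top view agrees with the foot to within a few degrees.

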